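# Set the sprung mic stand to its height mark and shut the cam lever

## Task

Get the empty desk microphone stand ready for its microphone: with its cam lever still open, press the sprung upper tube down until the lower rim of the clamp collar is level with the top edge of the black mark on the leg, then, holding it there, squeeze the cam lever fully shut against the collar. The counter-spring is still loaded, so finish with the collar and the shut lever firmly gripped and the rim still at the mark; do not shut the lever anywhere else, and leave the other things on the desk where they are.

Things in the scene. Friction and masses are not known exactly. Their poses are not given: they have to be found in the camera images.
- stand: Desk microphone stand: dark round cast base 140 mm across, 20 mm high at the edge, 30 mm at the centre, from which a steel leg 16 mm in diameter rises upright. The base is heavy and does not move. Origin at the centre of the underside, z up along the leg; x and y axes parallel to the collar's.
- collar: Black clamp collar, 34 mm in diameter, 36 mm tall, at the lower end of the sliding upper tube. Origin on the leg's axis at the collar's LOWER RIM, z up. The cam lever is on its -x side (pin ears on -x, -y); the +x side is the plain round back, 17 mm from the axis. Tube, collar and lever slide on the leg as one unit and cannot turn on it.
- stud_tip (a point): Tip of the thin brass screw stud on top of the sliding upper tube (steel, 23 mm in diameter, black cap), on the axis, 73 mm above the collar's rim. A counter-spring pushes the unit up with about 3 N net, so it stands at its upper stop (rim 160 mm above the desk) and returns there when let go; it can be pushed down 42 mm.
- lever_arm (a joint): Angle of the cam lever, rad: 0 fully shut (arm flat along the collar's -x side, pointing to +y), 0.85 fully open; found 0.55 to 0.7 open. It swings level about an upright pin at x -19, y -25 mm in the collar's frame; opening swings its free end out to -x. It is stiff and stays where left: a push of 12 to 17 N on its thumb roll moves it, under 11 N does not.
- thumb_roll (a point): Flat aluminium arm of the cam lever, 36 mm tall, 30 mm from pin to thumb roll: the upright rolled lip at its free end, 8 mm thick, 40 mm tall. This point is the roll's centre, 21 mm above the rim. Back of collar to outside of roll: 58 to 62 mm as found, 43.5 mm shut, so the middle of a grasp across them moves 7 to 9 mm to the collar's +x as it shuts.
- mark: The length mark: a black shrink-sleeve band 6 mm tall and under 1 mm thick round the leg, below the collar. Origin on the leg's axis at the band's TOP EDGE. Its height differs from one stand to the next, 12 to 36 mm below the collar's rim as found. The collar passes freely over it.
- meter: Bystander: silver standing-wave meter box, 75 x 115 x 66 mm, origin at the centre of its underside.
- resistor: Bystander: white ceramic power resistor, 75 x 19 x 19 mm, origin at the centre of its underside.
- enclosure: Bystander: grey aluminium project enclosure, 120 x 80 x 41 mm, origin at the centre of its underside.
- battery: Bystander: red battery pack, 95 x 52 x 26 mm, origin at the centre of its underside.
Things that resemble listed ones, but are neither listed nor needed, are in the scene too. Of the things like the stand, leave any that is red or white; of the rest the smaller one is meant.

How it is judged:
By the outcome, as a careful person would: the job done as asked, in the order asked, and still so for the second after the job is handed in, while the arm keeps its last pose, push and grip.
It also fails if it takes over 35 s, if anything falls off the work surface, if the arm or the gripper's body presses on something with over 40 N, if the wrist force passes 120 N, or if a joint passes its speed limit or range.

## Robot

A 7-joint arm with a two-finger parallel gripper is mounted at the origin on the work surface. World frame = base frame: x ahead of the robot, y to its left, z up, the work surface at z = 0. Lengths are in m, angles in rad, forces in N, time in s.
With the tool pointing down it reaches from about 0.425 to 0.925 m from the base axis. Payload 6.8 kg.
Tool frame: the origin (TCP) lies midway between the tips of the shut fingers; the grasp point (between the pads) lies 19 mm behind it; z points along the fingers, x is the direction in which the jaws open and shut, and the axes are right-handed (so a half turn about z gives the same grasp; the last joint's range is limited). The gripper opens to 85 mm and grips with 20 to 120 N. Pads are 22 mm wide; open, the fingers measure 114 mm over their backs; the gripper's body (76 mm by 85 mm) begins 54 mm behind the grasp point. The pads swing forward as they close: fully open they stand 13 mm farther back than shut.
Start: joints at [-1.395, 0.477, 0.022, 1.555, -0.011, 1.109, -0.083], TCP at [0.189, 0.648, 0.231] pointing down, gripper open.
Joint ranges: [-2.96, 2.96], [-0.34, 2.1], [-1.41, 1.46], [0.24, 2.44], [-1.37, 4.51], [0.17, 1.92], [-2.96, 2.96]. Speed limits (rad/s): [2.39, 2.39, 3.14, 3.14, 3.14, 3.14, 3.14].

## Interface

Orientations are given as a unit quaternion [w, x, y, z].
In Python, from station import bot gives the robot as it stands.
- The arm moves only by the tool step_arm, never from a script. Its argument "increments" is a list of rows, each a list of 7 numbers: the shift along the tool's x, y, z in cm, then the turn, a rotation vector about the tool's x, y, z in degrees, then the closure, from 0 (fully open) to 1 (shut). A call has 1 to 20 rows; each row shifts and turns the commanded pose from where the row before left it, along the tool's axes as they then stand; what a row does not reach is not made up. A row lasts 1/10 s, in which the tool goes at most 50 mm and 8.59 degrees, less where a joint would pass 70% of its speed; a pose out of reach is approached as far as the arm can. A call is refused whole if a number of a shift passes 5 or a number of a turn 8.59, either way. A call with a gripper value outside its range is refused whole. The fingers move at their own pace and stop on an object; "squeeze" is the grip in N (left out, the last holds). Time passes only in rows, so rows that do not move let the fingers close. It gives the time, the measured TCP pose, the force and the opening at its end, in the units of the state.
- bot.get_obs(): the state, without advancing time (a new reading comes with each control period).
- bot.read_camera(name): name is "scene" or "top" or "wrist"; returns a dict with "pixels" (384x512x3 uint8, red, green, blue), "vertical_fov" (degrees; the focal length in pixels is half the picture's height over the tangent of half this angle, whatever the lens; pixels are square), "cx", "cy" (the principal point, pixels), "camera_from_world" (4x4, takes a point from world to camera coordinates). Camera axes: x right, y down, z forward; pixel columns grow to the right and rows downward; lengths in m; the calibration is good to about 2 mm. A picture is of the moment at which its call begins. There is no depth.
- bot.hand_in(): hands the job in, once; it reports no verdict.
Trained networks look in a picture, given as the dict that the camera call returned (one of the last four; its "shot" number tells which), for a name from the list of things; names that differ only in an ending like _2 or _b are one class to them, and where a whole thing is asked for, a point or a joint stands for the part that bears it (a point fixed in the world has none). Each returns a list of dicts, best first, with "score" (0 to 1); they miss things now and then, are a little off and sometimes report something else, mostly with a low value. They report only what shows in the picture. A call takes as long as a camera call. They do not tell look-alikes from the thing itself.
- bot.find_in(picture, query): "point" ([column, row] in pixels, amid what is visible of it).
- bot.cut_out(picture, query): "pixels" (384x512 bool, what is visible of it) and "point" ([column, row] in pixels, amid what is visible of it).
- bot.pinpoint(picture, query): "point" ([column, row] in pixels: a listed point, or the origin of a listed thing).
The state is a dict: "t": time; "q": joint angles; "joint_vel": joint speeds; "joint_torque": joint torques, N m; "eef_pos": TCP position; "tool_rot": TCP orientation; "contact_force": force on the tool from outside, world axes, zero at the start; "torque": the same for the moment, N m; "gripper_width": opening from 0.0 (shut) to 1.0 (fully open).
Only numpy, scipy, OpenCV 4.12 (cv2) and the standard library are available. Lean on these libraries where they do the work, as an engineer would, in place of code of your own. Each camera call takes 0.05 s, during which the arm holds its last target.

## Working session

There is one attempt and no reset: what is moved stays moved. The work goes in short steps, Python scripts to look and compute and a tool call to move; the robot and the scene stay as the last step left them, time stands still between calls to the robot, and variables do not carry over. Pictures are saved under pics/ and viewed, and the job is handed in when it is done.

Besides the shell and the picture viewer there is one more tool, called after ">>>" as a command line: name --pt "numbers of a row" for each row, then --argument value for the rest. step_arm: Moves the arm, as the interface text tells. Its arguments: {"type":"object","properties":{"increments":{"type":"array"},"squeeze":{"type":"number"}},"required":["increments"]}

```bash
ls; mkdir -p pics; python3 - <<'E'
from station import bot
import cv2,numpy as np
o=bot.get_obs();print({k:np.round(v,3).tolist() for k,v in o.items()})
for n in ["scene","top","wrist"]:
    p=bot.read_camera(n)
    cv2.imwrite(f"pics/{n}0.png",p["pixels"][:,:,::-1])
    print(n,p["vertical_fov"],p["cx"],p["cy"],np.round(p["camera_from_world"],4).tolist(),[k for k in p])
    for q in ["stand","collar","stud_tip","mark","thumb_roll"]:
        print(q,[(np.round(d["point"],1).tolist(),round(d["score"],2)) for d in bot.pinpoint(p,q)])
E
```

```text
pics
{'t': 0.0, 'q': [-1.395, 0.478, 0.022, 1.556, -0.012, 1.109, -0.083], 'joint_vel': [0.001, 0.001, -0.001, -0.002, 0.001, -0.001, 0.001], 'joint_torque': [-0.0, -59.645, 1.608, -28.12, 0.013, 0.009, -0.0], 'eef_pos': [0.189, 0.647, 0.23], 'tool_rot': [0.001, 0.8, 0.6, -0.001], 'contact_force': [-0.192, 0.385, 0.129], 'torque': [0.0, -0.015, 0.015], 'gripper_width': 1.002}
scene 54.38978606051239 249.96746416150083 194.565248575948 [[0.8539, 0.5203, -0.0113, -0.3999], [0.3818, -0.6411, -0.6658, -0.1379], [-0.3537, 0.5642, -0.7461, 1.2463], [0.0, 0.0, 0.0, 1.0]] ['pixels', 'vertical_fov', 'cx', 'cy', 'camera_from_world', 'shot']
stand [([122.4, 257.7], 0.95), ([257.8, 249.7], 0.92), ([361.3, 222.9], 0.84), ([194.2, 308.0], 0.82)]
collar [([370.5, 180.2], 0.85), ([95.2, 199.6], 0.78), ([254.9, 208.1], 0.67), ([180.9, 257.2], 0.64)]
stud_tip [([255.9, 189.5], 0.91), ([375.7, 159.3], 0.84), ([167.5, 221.4], 0.8), ([74.7, 162.3], 0.67)]
mark []
thumb_roll [([187.5, 257.2], 0.6), ([100.3, 201.8], 0.57), ([265.5, 210.6], 0.5), ([378.3, 181.0], 0.48)]
top 49.25197346219268 254.67322598003
[... 276 characters left out ...]
[347.2, 191.1], 0.64), ([338.5, 275.4], 0.6)]
collar [([194.5, 94.7], 0.69), ([272.8, 174.0], 0.64), ([360.2, 189.8], 0.59)]
stud_tip [([375.8, 187.8], 0.77), ([190.3, 88.8], 0.73), ([370.9, 304.3], 0.73), ([277.3, 172.2], 0.68), ([275.5, 177.7], 0.55)]
mark []
thumb_roll [([375.8, 174.5], 0.7), ([366.0, 280.9], 0.7), ([276.9, 159.7], 0.62), ([275.3, 235.1], 0.47), ([192.4, 82.1], 0.44)]
wrist 70.29959971923495 248.38855751239794 188.21575030276713 [[0.28, 0.96, -0.0002, -0.6752], [0.9272, -0.2704, 0.2591, -0.0342], [0.2487, -0.0727, -0.9659, 0.3777], [0.0, 0.0, 0.0, 1.0]] ['pixels', 'vertical_fov', 'cx', 'cy', 'camera_from_world', 'shot']
stand []
collar []
stud_tip []
mark []
thumb_roll []
```

View pics/scene0.png

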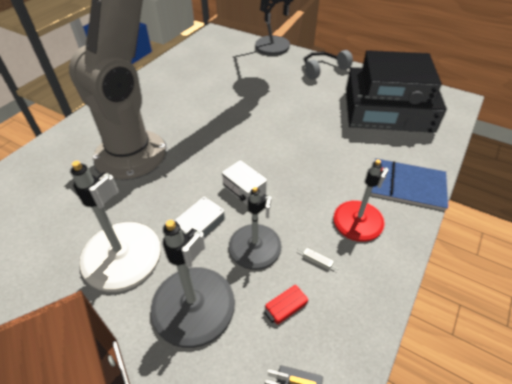

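View pics/top0.png

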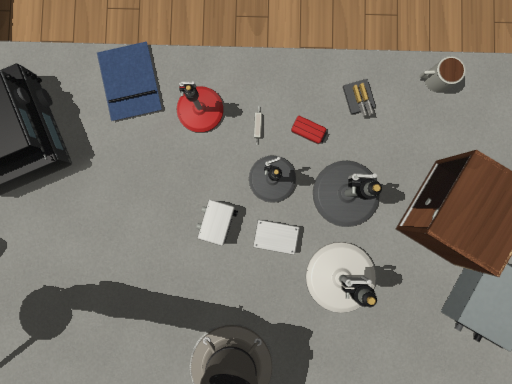

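View pics/wrist0.png

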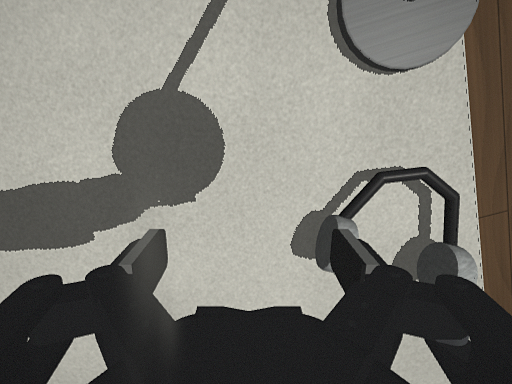

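Candidates for the stand in the scene picture are: white (122,258), big dark (194,308), small dark (258,250) and red (361,223). Red and white are ruled out, so I choose the smaller dark one at (258,250), which is (273,178) in the top view. I'll check it with a crop and triangulate its position.

```bash
cat > h.py <<'E'
import numpy as np,cv2
from scipy.optimize import least_squares
from scipy.spatial.transform import Rotation as R
def K(p):
    f=192/np.tan(np.radians(p["vertical_fov"])/2); return f
def proj(p,X):
    T=np.array(p["camera_from_world"]);c=T[:3,:3]@np.asarray(X)+T[:3,3];f=K(p)
    return np.array([p["cx"]+f*c[0]/c[2],p["cy"]+f*c[1]/c[2]])
def ray(p,uv):
    T=np.array(p["camera_from_world"]);f=K(p)
    d=T[:3,:3].T@np.array([(uv[0]-p["cx"])/f,(uv[1]-p["cy"])/f,1]);o=-T[:3,:3].T@T[:3,3];return o,d/np.linalg.norm(d)
def atz(p,uv,z):
    o,d=ray(p,uv);return o+d*(z-o[2])/d[2]
def rot(q): return R.from_quat([q[1],q[2],q[3],q[0]]).as_matrix()
E
python3 - <<'E'
from station import bot
from h import *
s=bot.read_camera("scene");t=bot.read_camera("top")
cs=cv2.resize(s["pixels"][165:285,200:320],(600,600),interpolation=cv2.INTER_CUBIC)
ct=cv2.resize(t["pixels"][135:215,230:330],(750,600),interpolation=cv2.INTER_CUBIC)
cv2.imwrite("pics/cs.png",cs[:,:,::-1]);cv2.imwrite("pics/ct.png",ct[:,:,::-1])
for n,z in [("stand",0),("collar",.16),("stud_tip",.233),("thumb_roll",.181)]:
    for p,l,c in ((s,"s",(257,220)),(t,"t",(275,172))):
        for d in bot.pinpoint(p,n):
            if np.linalg.norm(np.array(d["point"])-c)<40: print(n,l,np.round(d["point"],1),round(d["score"],2),np.round(atz(p,d["point"],z),4))
# base diameter from masks
for d in bot.cut_out(t,"stand"):
    m=d["pixels"];print(np.round(d["point"]),m.sum(),np.ptp(np.where(m)[1]))
E
```

```text
stand s [256.  249.6] 0.68 [ 0.5549 -0.1114  0.    ]
stand t [272.4 175.8] 0.71 [ 0.5568 -0.109   0.    ]
collar s [253.8 207.1] 0.59 [ 0.5439 -0.1032  0.16  ]
collar t [274.1 175.8] 0.69 [ 0.5437 -0.1069  0.16  ]
collar t [274. 177.] 0.5 [ 0.5406 -0.1067  0.16  ]
stud_tip s [253.4 187.8] 0.73 [ 0.5464 -0.1086  0.233 ]
stud_tip t [275.1 172.2] 0.77 [ 0.5465 -0.1059  0.233 ]
thumb_roll s [265.1 211.9] 0.58 [ 0.582  -0.1172  0.181 ]
thumb_roll t [276.7 159.9] 0.52 [ 0.583  -0.1118  0.181 ]
[198. 112.] 1837 45
[342. 278.] 3905 69
[348. 194.] 3435 66
[274. 175.] 1720 46
```

View pics/cs.png

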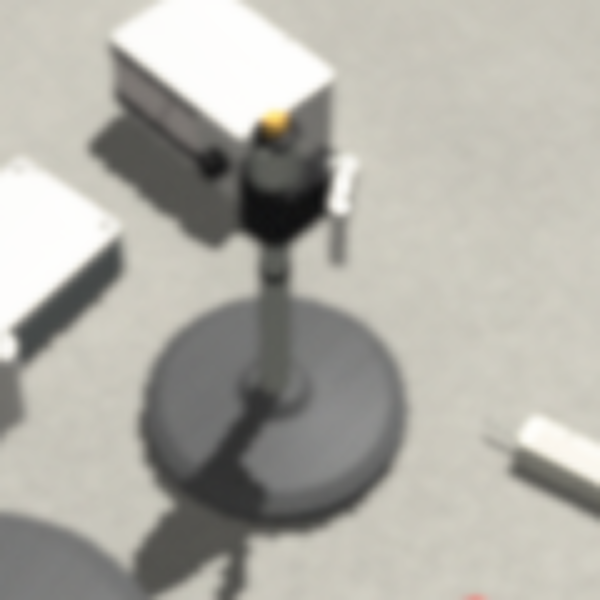

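View pics/ct.png

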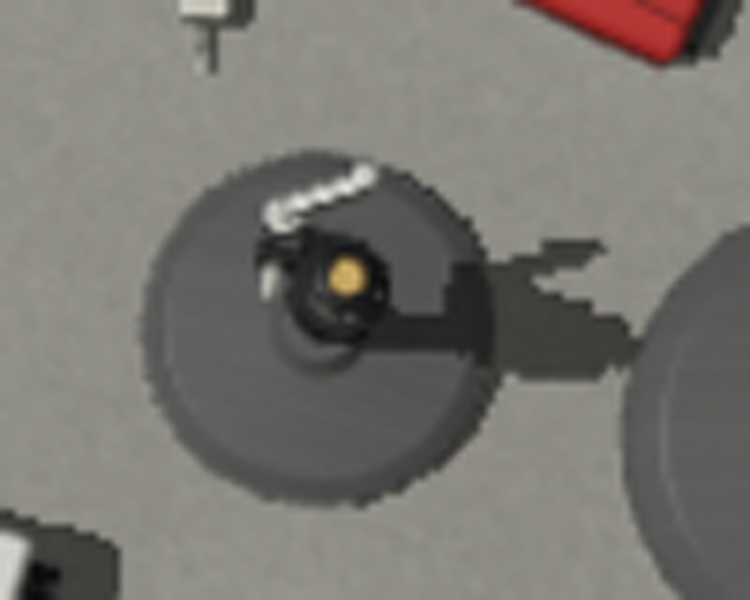

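The choice checks out: a small dark base with the lever on the far (+x) side. The black mark shows at about (274,270) in the crop. Next I'll plan a close wrist view.

```bash
python3 - <<'E'
from station import bot
from h import *
w=bot.read_camera("wrist");o=bot.get_obs()
Tw=np.eye(4);Tw[:3,:3]=rot(o["tool_rot"]);Tw[:3,3]=o["eef_pos"]
C=np.array(w["camera_from_world"])@Tw   # camera_from_tool
np.save("C.npy",C)
inv=np.linalg.inv(C);print("cam in tool",np.round(inv[:3,3],4),"axis",np.round(inv[:3,2],3))
print("toolx az",np.degrees(np.arctan2(Tw[1,0],Tw[0,0])), "az pos",np.degrees(np.arctan2(o["eef_pos"][1],o["eef_pos"][0])))
for tilt in (30,40,50):
  for pos in ([.53,.03,.27],[.53,.06,.27],[.53,.03,.30]):
    M=np.eye(4);M[:3,:3]=np.array([[1,0,0],[0,-1,0],[0,0,-1]])@R.from_euler("x",-tilt,degrees=True).as_matrix();M[:3,3]=pos
    p=dict(w);p["camera_from_world"]=C@np.linalg.inv(M)
    cp=np.linalg.inv(p["camera_from_world"])[:3,3]
    print(tilt,pos,np.round(cp,3),[np.round(proj(p,[.549,-.108,z])).tolist() for z in (.03,.13,.16,.233)])
E
```

```text
cam in tool [ 0.0002 -0.0648 -0.1421] axis [-0.     0.259  0.966]
toolx az 73.73930114912618 az pos 73.74188695220023
30 [0.53, 0.03, 0.27] [0.53  0.157 0.361] [[261.0, 158.0], [263.0, 207.0], [264.0, 226.0], [267.0, 284.0]]
30 [0.53, 0.06, 0.27] [0.53  0.187 0.361] [[260.0, 173.0], [262.0, 222.0], [263.0, 240.0], [266.0, 296.0]]
30 [0.53, 0.03, 0.3] [0.53  0.157 0.391] [[260.0, 147.0], [262.0, 190.0], [263.0, 207.0], [266.0, 257.0]]
40 [0.53, 0.03, 0.27] [0.53  0.171 0.337] [[261.0, 126.0], [263.0, 180.0], [264.0, 200.0], [266.0, 259.0]]
40 [0.53, 0.06, 0.27] [0.53  0.201 0.337] [[260.0, 141.0], [262.0, 194.0], [263.0, 213.0], [265.0, 268.0]]
40 [0.53, 0.03, 0.3] [0.53  0.171 0.367] [[261.0, 113.0], [263.0, 162.0], [263.0, 180.0], [265.0, 233.0]]
50 [0.53, 0.03, 0.27] [0.53  0.181 0.312] [[262.0, 93.0], [264.0, 154.0], [264.0, 175.0], [266.0, 235.0]]
50 [0.53, 0.06, 0.27] [0.53  0.211 0.312] [[261.0, 107.0], [262.0, 166.0], [263.0, 186.0], [264.0, 242.0]]
50 [0.53, 0.03, 0.3] [0.53  0.181 0.342] [[261.0, 77.0], [263.0, 134.0], [264.0, 154.0], [265.0, 209.0]]
```

>>> step_arm --pt "-0.8 4.9 -0.2 0 0 4.25 0" --pt "-0.8 4.9 -0.2 0 0 4.25 0" --pt "-0.8 4.9 -0.2 0 0 4.25 0" --pt "-0.8 4.9 -0.2 0 0 4.25 0" --pt "-0.8 4.9 -0.2 0 0 4.25 0" --pt "-0.8 4.9 -0.2 0 0 4.25 0" --pt "-0.8 4.9 -0.2 0 0 4.25 0" --pt "-0.8 4.9 -0.2 0 0 4.25 0" --pt "-0.8 4.6 -0.2 0 0 4.25 0" --pt "-0.8 4.6 -0.2 0 0 4.25 0" --pt "-0.8 4.4 -0.2 0 0 4.25 0" --pt "-0.8 4.4 -0.2 0 0 4.25 0" --pt "-0.8 4.3 -0.2 0 0 4.25 0" --pt "-0.8 4.2 -0.2 0 0 4.25 0" --pt "-0.8 4.2 0 0 0 4.25 0" --pt "-0.8 4.0 0 0 0 4.25 0" --pt "-0.8 4.0 0 0 0 4.25 0"

```text
t: 3.2
eef_pos: [0.5721, 0.0161, 0.2595]
tool_rot: [-0.0, 1.0, 0.011, 0.0]
contact_force: [0.1, -0.4, -0.7]
gripper_width: 0.998
```

>>> step_arm --pt "-1.5 2.0 0 -8.3 0 0 0" --pt "-1.5 0 0 -8.3 0 0 0" --pt "0 0 0 -8.3 0 0 0" --pt "0 0 0 -8.3 0 0 0" --pt "0 0 0 -8.3 0 0 0" --pt "0 0 0 -8.3 0 0 0" --pt "0 0 0 0 0 0 0" --pt "0 0 0 0 0 0 0"

```text
t: 4.0
eef_pos: [0.5425, -0.0027, 0.259]
tool_rot: [0.42, 0.907, 0.012, 0.005]
contact_force: [0.0, -0.7, -0.0]
gripper_width: 1.001
```

```bash
cat > look.py <<'E'
import sys
from station import bot
from h import *
o=bot.get_obs();print(np.round(o["t"],2),np.round(o["q"],2),np.round(o["eef_pos"],4),np.round(rot(o["tool_rot"]),3).tolist())
w=bot.read_camera("wrist");np.save("pics/%s.npy"%sys.argv[1],w,allow_pickle=True)
cv2.imwrite("pics/%s.png"%sys.argv[1],w["pixels"][:,:,::-1])
for n in ("stand","collar","stud_tip","mark","thumb_roll","lever_arm"):
    try: print(n,[(np.round(d["point"],1).tolist(),round(d["score"],2)) for d in bot.pinpoint(w,n)])
    except Exception as e: print(n,e)
E
python3 look.py w1
```

```text
4.0 [-1.02  0.51  0.65  1.88  0.53  1.25 -0.63] [ 0.5425 -0.0027  0.259 ] [[1.0, 0.018, 0.02], [0.027, -0.647, -0.762], [-0.001, 0.763, -0.647]]
stand [([228.6, 154.8], 0.87), ([245.7, 64.0], 0.83), ([103.9, 147.5], 0.62), ([252.0, 236.9], 0.15)]
collar [([223.3, 266.1], 0.96), ([251.1, 170.5], 0.87), ([68.4, 267.7], 0.87)]
stud_tip [([250.4, 235.2], 0.67)]
mark []
thumb_roll [([285.5, 191.6], 0.76), ([240.9, 287.7], 0.76), ([89.6, 291.2], 0.65)]
lever_arm it knows: battery, collar, enclosure, mark, meter, resistor, stand, stud_tip, thumb_roll
```

View pics/w1.png

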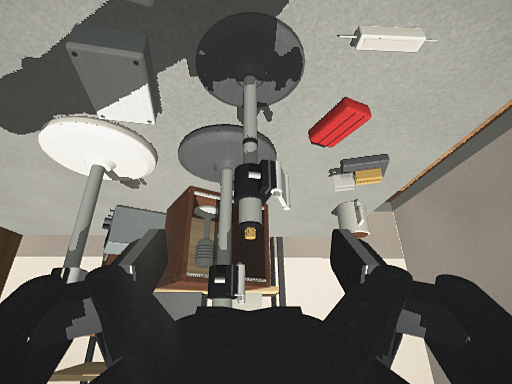

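```bash
python3 - <<'E'
from h import *
w=np.load("pics/w1.npy",allow_pickle=True).item()
c=w["pixels"][125:255,210:310]
cv2.imwrite("pics/w1c.png",cv2.resize(c,None,fx=4.6,fy=4.6,interpolation=cv2.INTER_NEAREST)[:,:,::-1])
g=cv2.cvtColor(w["pixels"],cv2.COLOR_RGB2GRAY)
for r in range(130,180): print(r,g[r,240:262].tolist())
E
```

```text
130 [83, 85, 81, 88, 124, 137, 147, 156, 162, 162, 161, 160, 158, 155, 150, 138, 119, 136, 173, 183, 176, 175]
131 [87, 76, 87, 91, 123, 140, 146, 156, 161, 162, 163, 160, 157, 157, 149, 142, 117, 42, 127, 166, 178, 174]
132 [97, 68, 93, 90, 122, 141, 147, 156, 161, 163, 162, 160, 158, 154, 149, 141, 124, 29, 24, 94, 162, 173]
133 [117, 114, 107, 92, 121, 142, 146, 156, 163, 163, 162, 162, 157, 154, 150, 141, 125, 64, 53, 37, 43, 135]
134 [122, 123, 118, 93, 121, 143, 151, 141, 167, 165, 163, 162, 159, 158, 149, 143, 124, 66, 78, 68, 53, 29]
135 [122, 123, 121, 96, 122, 143, 148, 87, 153, 170, 168, 166, 144, 159, 152, 143, 124, 57, 77, 76, 78, 70]
136 [120, 121, 119, 98, 124, 146, 155, 98, 99, 163, 158, 151, 104, 160, 157, 128, 127, 71, 76, 77, 76, 79]
137 [122, 119, 121, 101, 128, 135, 141, 118, 90, 89, 88, 91, 122, 122, 142, 99, 129, 76, 79, 80, 77, 77]
138 [120, 116, 118, 103, 112, 72, 21, 28, 28, 27, 27, 31, 25, 27, 57, 111, 124, 92, 102, 90, 86, 77]
139 [123, 119, 120, 89, 39, 29, 34, 31, 39, 33, 38, 39, 34, 36, 27, 29, 72, 91, 111, 107, 100, 91]
140 [119, 120, 120, 37, 25, 33, 
[... 3334 characters left out ...]
31, 35, 35, 30, 34, 32, 33, 80, 158, 180, 169, 165, 160, 155, 147, 140, 134, 125, 121, 80, 17]
174 [33, 35, 34, 37, 36, 30, 32, 39, 95, 206, 225, 209, 204, 198, 193, 188, 187, 180, 179, 178, 137, 13]
175 [29, 30, 39, 32, 34, 30, 33, 47, 103, 241, 241, 231, 228, 228, 225, 223, 221, 219, 218, 215, 164, 3]
176 [26, 37, 35, 29, 33, 41, 37, 46, 118, 254, 241, 239, 240, 242, 243, 242, 240, 236, 236, 240, 189, 0]
177 [34, 34, 35, 41, 34, 32, 31, 42, 119, 228, 213, 215, 215, 218, 221, 228, 230, 239, 240, 251, 179, 7]
178 [37, 34, 34, 33, 36, 36, 36, 31, 17, 14, 9, 28, 45, 76, 97, 140, 150, 219, 214, 219, 46, 12]
179 [32, 35, 30, 37, 33, 37, 33, 33, 34, 33, 32, 27, 22, 18, 22, 11, 9, 7, 0, 26, 8, 21]
```

View pics/w1c.png

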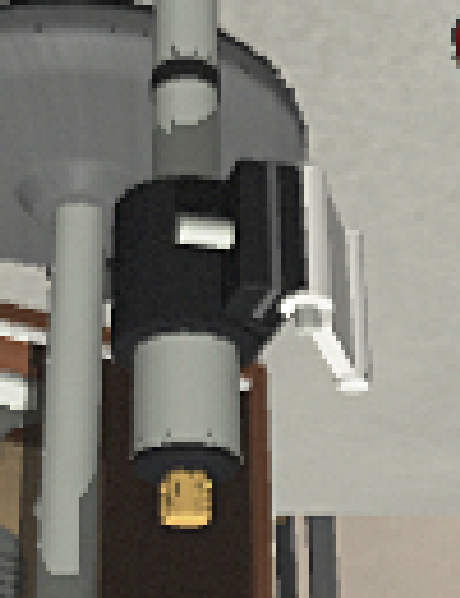

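```bash
python3 - <<'E'
from h import *
w=np.load("pics/w1.npy",allow_pickle=True).item()
cp=np.linalg.inv(w["camera_from_world"])[:3,3];print(cp)
def zat(uv,A,r):
    A=np.array(A);d=cp[:2]-A;d/=np.linalg.norm(d);P=A+d*r
    # vertical line through P, closest to ray's plane perpendicular to d
    o,v=ray(w,uv);s=((P-o[:2])@d)/(v[:2]@d);return o+s*v
for ay in (-.104,-.107,-.110):
    A=(.549,ay)
    print(ay,"rim",np.round(zat((250,162.6),A,.017),4),"markT",np.round(zat((250,141.3),A,.0085),4),"markB",np.round(zat((250,137.5),A,.0085),4),"stud",np.round(zat((250.4,238.0),A,.004),4))
for z,n in((.16,"rim"),(.233,"stud"),(.196,"collar top")):
    print(n,proj(w,(.549,-.107,z)))
E
```

```text
[0.53902005 0.14823702 0.30110925]
-0.104 rim [ 0.5468 -0.0871  0.1615] markT [ 0.5472 -0.0956  0.1299] markB [ 0.5472 -0.0956  0.1249] stud [ 0.5475 -0.1001  0.2347]
-0.107 rim [ 0.5469 -0.0901  0.1597] markT [ 0.5473 -0.0986  0.1278] markB [ 0.5473 -0.0986  0.1227] stud [ 0.5476 -0.1031  0.2339]
-0.11 rim [ 0.547  -0.0931  0.1579] markT [ 0.5474 -0.1016  0.1257] markB [ 0.5474 -0.1016  0.1206] stud [ 0.5477 -0.106   0.2331]
rim [251.41838662 170.99220592]
stud [251.77030868 238.13579457]
collar top [251.58198631 202.20556731]
```

>>> step_arm --pt "0 1.4 2.8 0 0 0 0" --pt "0 1.4 2.8 0 0 0 0" --pt "0 0 0 0 0 0 0" --pt "0 0 0 0 0 0 0"

```text
t: 4.7
eef_pos: [0.5438, -0.0648, 0.2449]
tool_rot: [0.42, 0.907, 0.01, 0.005]
contact_force: [0.5, 1.3, -0.7]
gripper_width: 1.003
```

```bash
python3 look.py w2;  python3 - <<'E'
from h import *
w=np.load("pics/w2.npy",allow_pickle=True).item()
print(np.linalg.inv(w["camera_from_world"])[:3,3], [proj(w,(.548,-.107,z)).round(1).tolist() for z in (.125,.16,.196,.233)])
c=w["pixels"][90:270,190:340]
cv2.imwrite("pics/w2c.png",cv2.resize(c,None,fx=3.3,fy=3.3,interpolation=cv2.INTER_NEAREST)[:,:,::-1])
g=cv2.cvtColor(w["pixels"],cv2.COLOR_RGB2GRAY)
for r in range(90,190): print(r,g[r,248:260].tolist())
E
```

```text
4.7 [-0.95  0.5   0.67  1.94  0.58  1.14 -0.62] [ 0.5438 -0.0648  0.2449] [[1.0, 0.015, 0.018], [0.023, -0.646, -0.763], [0.001, 0.763, -0.646]]
stand [([87.2, 136.2], 0.96), ([250.4, 24.9], 0.56)]
collar [([43.8, 273.7], 0.74), ([251.8, 148.0], 0.65), ([221.0, 270.1], 0.59)]
stud_tip [([252.3, 234.9], 0.62)]
mark [([249.1, 118.4], 0.68)]
thumb_roll [([294.6, 173.3], 0.81), ([242.3, 294.4], 0.65)]
lever_arm it knows: battery, collar, enclosure, mark, meter, resistor, stand, stud_tip, thumb_roll
[0.54065709 0.08618886 0.28688763] [[251.3, 116.8], [251.5, 149.9], [251.8, 188.7], [252.2, 234.8]]
90 [98, 99, 98, 97, 97, 95, 95, 96, 94, 91, 81, 85]
91 [100, 99, 97, 96, 95, 97, 94, 96, 95, 90, 80, 82]
92 [98, 99, 98, 97, 97, 94, 95, 96, 94, 90, 81, 81]
93 [100, 99, 98, 96, 96, 96, 94, 94, 93, 90, 78, 80]
94 [98, 98, 99, 99, 97, 95, 95, 92, 94, 91, 80, 97]
95 [99, 98, 95, 99, 98, 97, 96, 94, 93, 91, 86, 133]
96 [97, 100, 99, 99, 97, 96, 99, 95, 93, 87, 86, 133]
97 [97, 96, 99, 97, 97, 96, 96, 95, 93, 90, 87, 130]
98 [97, 99, 96, 96, 95, 96, 97, 94, 93, 87, 84, 110]
99 [99, 98, 99, 98, 95, 9
[... 4285 characters left out ...]
6, 43, 46, 43]
179 [40, 37, 40, 40, 35, 36, 42, 37, 42, 40, 44, 44]
180 [44, 43, 45, 61, 41, 41, 45, 41, 34, 27, 35, 34]
181 [112, 110, 111, 128, 110, 111, 110, 110, 96, 75, 77, 40]
182 [175, 175, 174, 176, 177, 174, 175, 173, 170, 145, 143, 99]
183 [163, 165, 166, 167, 166, 167, 166, 164, 162, 163, 165, 161]
184 [164, 160, 165, 164, 164, 163, 164, 160, 157, 158, 157, 154]
185 [162, 164, 163, 163, 163, 164, 162, 162, 160, 157, 155, 154]
186 [163, 164, 164, 163, 166, 165, 162, 161, 159, 159, 154, 151]
187 [163, 165, 165, 165, 164, 164, 163, 164, 158, 157, 157, 153]
188 [161, 164, 164, 164, 164, 163, 163, 160, 159, 158, 155, 151]
189 [162, 163, 163, 161, 164, 163, 162, 162, 158, 159, 157, 153]
```

View pics/w2c.png

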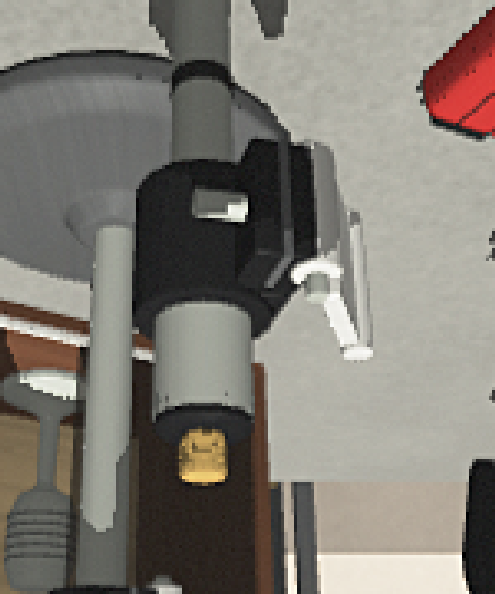

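```bash
python3 - <<'E'
from h import *
w=np.load("pics/w2.npy",allow_pickle=True).item()
T0=np.array(w["camera_from_world"]);C=np.load("C.npy")
Ax=.548
def row(r,z,ay,pitch,zm=0):
    T=T0.copy();Rp=R.from_rotvec([pitch,0,0]).as_matrix();T[:3,:3]=Rp@T0[:3,:3];T[:3,3]=Rp@T0[:3,3]
    cp=-T[:3,:3].T@T[:3,3];d=cp[:2]-[Ax,ay];d/=np.linalg.norm(d)
    p=dict(w);p["camera_from_world"]=T
    return proj(p,[Ax+d[0]*r,ay+d[1]*r,z])[1]
obs=lambda ay,pi,zm,rm:[row(.017,.16,ay,pi)-137.5,row(.017,.196,ay,pi)-176.6,row(.0115,.196,ay,pi)-180.7,row(rm,zm,ay,pi)-113.0,row(rm,zm-.006,ay,pi)-107.5]
for rm in (.0085,.0088):
  r=least_squares(lambda x:obs(x[0]*.1,x[1]*.01,x[2]*.1,rm),[-1.07,0,1.28]);print(r.x,r.fun.round(2))
r=least_squares(lambda x:obs(x[0]*.1,0,x[1]*.1,.0085),[-1.07,1.28]);print(r.x,r.fun.round(2))
o,v=ray(w,(250.5,200));s=(-.107-o[1])/v[1];print("axis x?",o+s*v)
for n,uv in(("roll",(294.6,173.3)),("stud",(252.3,234.9)),("collar",(251.8,148.))):
    z={"roll":.181,"stud":.233,"collar":.16}[n];print(n,atz(w,uv,z))
g=cv2.cvtColor(w["pixels"],cv2.COLOR_RGB2GRAY)
for q in (95,128,155,195): print(q,g[q,228:290].tolist())
E
```

```text
[-1.17629411  2.91223443  1.28397323] [-0.12  0.57 -0.45 -0.06  0.06]
[-1.17632403  2.91287832  1.28644751] [-0.11  0.57 -0.45 -0.05  0.06]
[-1.05179113  1.29488739] [-1.04  0.96  0.3  -0.01  0.02]
axis x? [ 0.54692768 -0.107       0.20562864]
roll [ 0.58307259 -0.10873413  0.181     ]
stud [ 0.54811128 -0.10719353  0.233     ]
collar [ 0.54813848 -0.10418956  0.16      ]
95 [172, 168, 166, 168, 175, 186, 188, 58, 69, 71, 72, 74, 75, 75, 76, 88, 90, 94, 93, 97, 99, 98, 95, 99, 98, 97, 96, 94, 93, 91, 86, 133, 177, 174, 177, 179, 174, 169, 171, 175, 54, 68, 74, 75, 77, 73, 68, 85, 197, 180, 175, 178, 175, 172, 166, 172, 174, 176, 174, 173, 178, 177]
128 [107, 107, 109, 108, 110, 108, 109, 104, 106, 105, 106, 110, 110, 109, 80, 86, 91, 93, 93, 97, 99, 98, 100, 98, 99, 97, 96, 95, 95, 93, 89, 85, 104, 116, 111, 112, 110, 112, 112, 111, 108, 102, 95, 77, 67, 61, 54, 66, 173, 183, 172, 169, 168, 174, 175, 172, 175, 176, 179, 181, 181, 183]
155 [116, 120, 123, 10, 24, 30, 32, 31, 33, 30, 35, 29, 34, 34, 37, 34, 33, 35, 31, 34, 49, 94, 143, 145, 159, 208, 217, 215, 219, 224, 226, 222, 229, 229, 235, 245, 54, 9, 23, 28, 25, 28, 28, 26, 32, 26, 22, 49, 57, 55, 32, 28, 25, 27, 30, 24, 22, 60, 130, 124, 117, 116]
195 [132, 114, 114, 144, 120, 106, 100, 71, 79, 105, 116, 130, 136, 142, 147, 146, 150, 154, 158, 161, 162, 164, 166, 164, 164, 164, 163, 162, 160, 158, 156, 153, 147, 145, 140, 134, 123, 109, 135, 181, 176, 174, 173, 174, 174, 174, 174, 176, 178, 175, 174, 175, 179, 182, 181, 179, 176, 175, 175, 177, 177, 178]
```

```bash
python3 - <<'E'
from h import *
for nm,rr,mk,mb in (("w1",162.6,141.3,137.4),("w2",137.5,113.0,107.5)):
  w=np.load(f"pics/{nm}.npy",allow_pickle=True).item();T0=np.array(w["camera_from_world"]);Ax=.548
  def row(r,z,ay,pitch):
    Rp=R.from_rotvec([pitch,0,0]).as_matrix();T=T0.copy();T[:3]=Rp@T0[:3]
    cp=-T[:3,:3].T@T[:3,3];d=cp[:2]-[Ax,ay];d/=np.linalg.norm(d);p=dict(w);p["camera_from_world"]=T
    return proj(p,[Ax+d[0]*r,ay+d[1]*r,z])[1]
  for ay in (-.104,-.107,-.110,-.115):
    r=least_squares(lambda x:[row(.017,.16,ay,x[0]*.01)-rr,row(.0086,x[1]*.1,ay,x[0]*.01)-mk],[0,1.28])
    print(nm,ay,np.degrees(r.x[0]*.01).round(2),(160-r.x[1]*100).round(2),"bottom",row(.0086,r.x[1]*.1-.006,ay,r.x[0]*.01).round(2),mb)
E
```

```text
w1 -0.104 -0.27 31.74 bottom 136.74 137.4
w1 -0.107 0.05 31.81 bottom 136.76 137.4
w1 -0.11 0.36 31.89 bottom 136.78 137.4
w1 -0.115 0.87 32.02 bottom 136.81 137.4
w2 -0.104 -0.4 31.6 bottom 107.56 107.5
w2 -0.107 0.07 31.58 bottom 107.57 107.5
w2 -0.11 0.53 31.57 bottom 107.58 107.5
w2 -0.115 1.27 31.58 bottom 107.6 107.5
```

```bash
python3 - <<'E'
from h import *
w=np.load("pics/w2.npy",allow_pickle=True).item()
A=np.array([.548,-.107])
for zp in (.196,.2,.203):
  print(zp,"pin",(atz(w,(285.5,90+268/3.3),zp)[:2]-A).round(4),"roll",(atz(w,(298.5,90+352/3.3),zp)[:2]-A).round(4))
c=w["pixels"][125:205,270:310]
cv2.imwrite("pics/w2d.png",cv2.resize(c,None,fx=7,fy=7,interpolation=cv2.INTER_NEAREST)[:,:,::-1])
# predicted roll/pin tops for yaw, ang
for yaw in (170,175,180,185,190):
  for a in (.55,.62,.7):
    pin=np.array([-.019,-.025]); roll=pin+.03*np.array([-np.sin(a),np.cos(a)])+0.0*pin
    c,s=np.cos(np.radians(yaw)),np.sin(np.radians(yaw));M=np.array([[c,-s],[s,c]])
    print(yaw,a,[proj(w,[*(A+M@q),.2]).round(1).tolist() for q in (pin,roll)],(M@roll).round(4))
E
```

```text
0.196 pin [0.0223 0.0288] roll [ 0.0396 -0.0149]
0.2 pin [0.0209 0.036 ] roll [ 0.0375 -0.0057]
0.203 pin [0.02   0.0414] roll [0.036  0.0011]
170 0.55 [[285.4, 181.3], [294.0, 197.1]] [ 0.0341 -0.0066]
170 0.62 [[285.4, 181.3], [296.6, 196.7]] [ 0.036  -0.0058]
170 0.7 [[285.4, 181.3], [299.5, 196.1]] [ 0.0381 -0.0046]
175 0.55 [[283.1, 180.0], [295.2, 195.6]] [ 0.0345 -0.0036]
175 0.62 [[283.1, 180.0], [297.8, 195.1]] [ 0.0363 -0.0026]
175 0.7 [[283.1, 180.0], [300.7, 194.4]] [ 0.0384 -0.0013]
180 0.55 [[280.4, 178.8], [296.2, 194.0]] [ 0.0347 -0.0006]
180 0.62 [[280.4, 178.8], [298.7, 193.4]] [0.0364 0.0006]
180 0.7 [[280.4, 178.8], [301.5, 192.6]] [0.0383 0.0021]
185 0.55 [[277.4, 177.8], [296.8, 192.4]] [0.0346 0.0024]
185 0.62 [[277.4, 177.8], [299.2, 191.7]] [0.0362 0.0038]
185 0.7 [[277.4, 177.8], [301.9, 190.8]] [0.038  0.0054]
190 0.55 [[274.2, 176.8], [297.0, 190.8]] [0.0343 0.0055]
190 0.62 [[274.2, 176.8], [299.4, 190.0]] [0.0358 0.0069]
190 0.7 [[274.2, 176.8], [302.0, 189.0]] [0.0374 0.0087]
```

View pics/w2d.png

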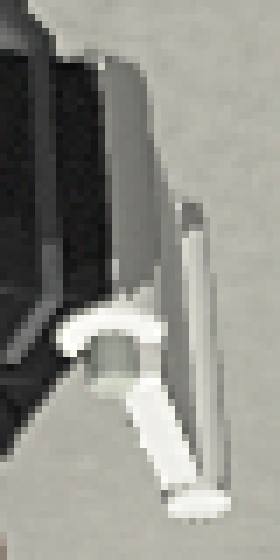

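>>> step_arm --pt "0 3.0 -2.6 0 0 0 0" --pt "0 0 0 8.3 0 0 0" --pt "0 0 0 8.3 0 0 0" --pt "0 0 0 8.3 0 0 0" --pt "0 0 0 8.3 0 0 0" --pt "0 0 0 8.3 0 0 0" --pt "0 0 0 8.3 0 0 0" --pt "0 0 0 0 0 5.7 0" --pt "0 0 0 0 0 5.6 0" --pt "0 0 0 0 0 0 0" --pt "0 0 0 0 0 0 0"

```text
t: 6.1
eef_pos: [0.5441, -0.0627, 0.2842]
tool_rot: [0.0, 0.996, -0.084, -0.0]
contact_force: [0.6, 0.5, -0.3]
gripper_width: 1.0
```

```bash
python3 - <<'E'
from station import bot
from h import *
o=bot.get_obs();M=rot(o["tool_rot"]);print(o["t"],np.round(o["eef_pos"],4),M.round(3).tolist(),"az",np.degrees(np.arctan2(M[1,0],M[0,0])),np.round(o["contact_force"],2))
print("cm to above",(M.T@(np.array([.560,-.111,.245])-o["eef_pos"])*100).round(2))
w=bot.read_camera("wrist");t=bot.read_camera("top");s=bot.read_camera("scene")
for p,n in((w,"w3"),(t,"t3"),(s,"s3")): np.save(f"pics/{n}.npy",p,allow_pickle=True);cv2.imwrite(f"pics/{n}.png",p["pixels"][:,:,::-1])
for n,z in (("stud_tip",.233),("thumb_roll",.181),("collar",.16)):
    print(n,[(np.round(d["point"],1).tolist(),round(d["score"],2),atz(w,d["point"],z).round(4)[:2].tolist()) for d in bot.pinpoint(w,n)])
E
```

```text
6.1 [ 0.5441 -0.0627  0.2842] [[0.986, -0.167, -0.0], [-0.167, -0.986, -0.0], [-0.0, 0.0, -1.0]] az -9.603443662849415 [ 0.64  0.51 -0.28]
cm to above [2.37 4.5  3.92]
stud_tip [([262.3, 255.4], 0.85, [0.5486, -0.1051])]
thumb_roll [([298.9, 230.0], 0.83, [0.586, -0.1127])]
collar [([258.9, 217.8], 0.86, [0.5492, -0.1019])]
```

View pics/w3.png

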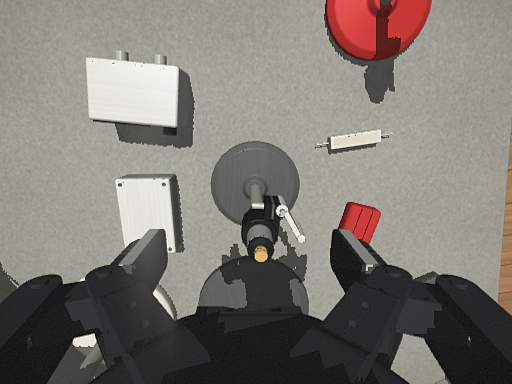

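```bash
python3 - <<'E'
from h import *
w=np.load("pics/w3.npy",allow_pickle=True).item()
c=w["pixels"][170:280,225:325]
cv2.imwrite("pics/w3c.png",cv2.resize(c,None,fx=5.4,fy=5.4,interpolation=cv2.INTER_NEAREST)[:,:,::-1])
E
```

```text
(no output)
```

View pics/w3c.png

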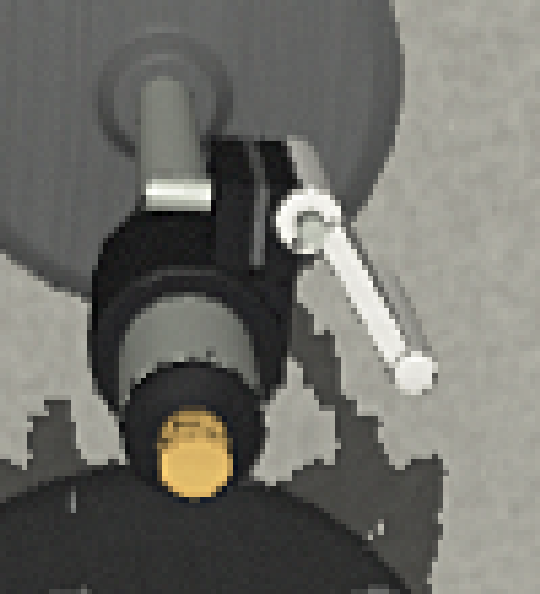

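```bash
python3 - <<'E'
from h import *
w=np.load("pics/w3.npy",allow_pickle=True).item()
S=atz(w,(261.3,256.7),.233)[:2];P=atz(w,(282.4,212.2),.199)[:2];L=atz(w,(301.7,239.1),.201)[:2]
th=np.radians(-9.6);ex=np.array([np.cos(th),np.sin(th)]);ey=np.array([np.sin(th),-np.cos(th)])
print("stud",S.round(4))
for n,q in(("pin",P),("roll",L)): print(n,q.round(4),"tool-frame rel stud",((q-S)@ex).round(4),((q-S)@ey).round(4))
o=np.array([.5441,-.0627]);print("move to stud",((S-o)@ex).round(4),((S-o)@ey).round(4))
E
```

```text
stud [ 0.5477 -0.1061]
pin [ 0.5714 -0.085 ] tool-frame rel stud 0.0199 -0.0247
roll [ 0.585  -0.1126] tool-frame rel stud 0.0379 0.0002
move to stud 0.0107 0.0422
```

>>> step_arm --pt "1.2 2.2 0 0 0 0 0" --pt "1.1 2.2 0 0 0 0 0" --pt "0 0 2.0 0 0 0 0" --pt "0 0 2.0 0 0 0 0" --pt "0 0 2.0 0 0 0 0" --pt "0 0 2.0 0 0 0 0" --pt "0 0 1.5 0 0 0 0" --pt "0 0 1.0 0 0 0 0" --pt "0 0 0 0 0 0 0" --pt "0 0 0 0 0 0 0"

```text
t: 7.4
eef_pos: [0.5596, -0.1107, 0.1797]
tool_rot: [0.0, 0.996, -0.086, 0.0]
contact_force: [0.3, -0.3, -0.0]
gripper_width: 1.002
```

```bash
cat > v.py <<'E'
import sys
from station import bot
from h import *
n=sys.argv[1];o=bot.get_obs();M=rot(o["tool_rot"]);print(round(o["t"],2),np.round(o["eef_pos"],4),"az",np.degrees(np.arctan2(M[1,0],M[0,0])).round(2),"tilt",M[:,2].round(4),np.round(o["contact_force"],2),np.round(o["torque"],2),round(o["gripper_width"],3))
s=bot.read_camera("scene");w=bot.read_camera("wrist")
np.save(f"pics/s{n}.npy",s,allow_pickle=True);np.save(f"pics/w{n}.npy",w,allow_pickle=True)
a=cv2.resize(s["pixels"][150:270,200:320],(400,400),interpolation=cv2.INTER_CUBIC);b=cv2.resize(w["pixels"][180:384,100:400],(400,272))
im=np.zeros((400,800,3),np.uint8);im[:,:400]=a;im[:272,400:]=b
cv2.imwrite(f"pics/v{n}.png",im[:,:,::-1])
E
python3 v.py 4
```

```text
7.4 [ 0.5596 -0.1107  0.1797] az -9.81 tilt [ 6.e-04 -2.e-04 -1.e+00] [ 0.35 -0.34 -0.05] [-0.02 -0.02  0.01] 1.002
```

View pics/v4.png

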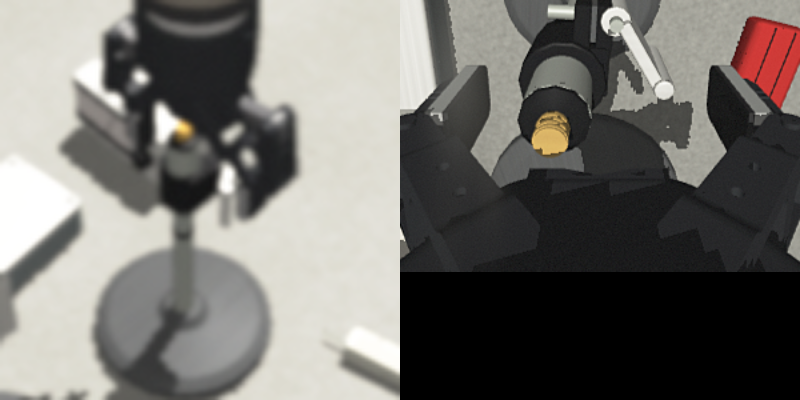

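>>> step_arm --pt "0 0 1.0 0 0 0 0" --pt "0 0 0.4 0 0 0 0" --pt "0 0 0 0 0 0 0" --pt "0 0 0 0 0 0 0"

```text
t: 7.9
eef_pos: [0.5591, -0.1105, 0.1651]
tool_rot: [0.0, 0.996, -0.086, -0.0]
contact_force: [-0.1, 1.0, 0.2]
gripper_width: 1.002
```

>>> step_arm --pt "0 0 0.3 0 0 0 0" --pt "0 0 0 0 0 0 0"

```text
t: 8.1
eef_pos: [0.5591, -0.1105, 0.162]
tool_rot: [0.0, 0.996, -0.085, -0.0]
contact_force: [-0.6, 0.4, -0.4]
gripper_width: 0.998
```

>>> step_arm --pt "0 0 0.2 0 0 0 0" --pt "0 0 0 0 0 0 0"

```text
t: 8.3
eef_pos: [0.5594, -0.1106, 0.1603]
tool_rot: [-0.0, 0.996, -0.086, 0.0]
contact_force: [-0.6, 0.7, 1.8]
gripper_width: 0.999
```

>>> step_arm --pt "0 0 0.2 0 0 0 0" --pt "0 0 0 0 0 0 0"

```text
t: 8.5
eef_pos: [0.5595, -0.1106, 0.1583]
tool_rot: [0.0, 0.996, -0.086, 0.0]
contact_force: [0.9, -0.2, 1.5]
gripper_width: 0.998
```

>>> step_arm --pt "0 0 0.5 0 0 0 0" --pt "0 0 0.5 0 0 0 0" --pt "0 0 0.5 0 0 0 0" --pt "0 0 0 0 0 0 0" --pt "0 0 0 0 0 0 0"

```text
t: 9.0
eef_pos: [0.559, -0.1104, 0.1429]
tool_rot: [0.0, 0.996, -0.086, -0.0]
contact_force: [0.8, -0.1, 3.0]
gripper_width: 1.002
```

```bash
python3 v.py 5; python3 -c "
from station import bot
import numpy as np
for i in range(4): bot.read_camera('top');print(np.round(bot.get_obs()['contact_force'],2))"
```

```text
9.0 [ 0.559  -0.1104  0.1429] az -9.81 tilt [-9.e-04  1.e-04 -1.e+00] [ 0.81 -0.06  2.98] [ 0.01 -0.02 -0.04] 1.002
[-0.47 -0.32  1.89]
[-0.85 -0.31  2.3 ]
[0.65 0.2  2.03]
[-0.09 -0.47  2.86]
```

View pics/v5.png

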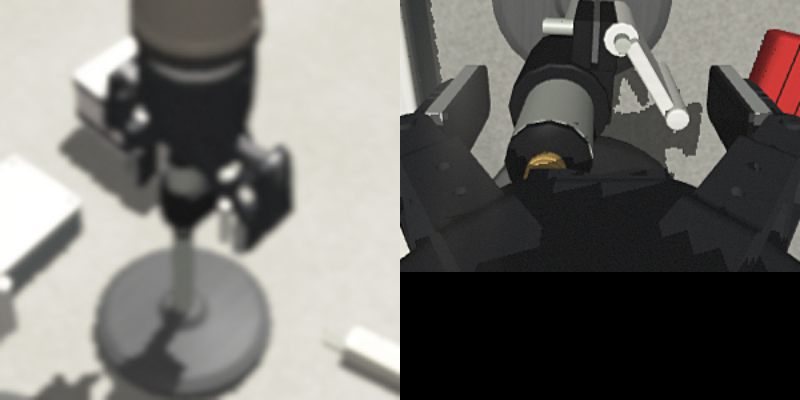

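>>> step_arm --pt "0 0 0.5 0 0 0 0" --pt "0 0 0.5 0 0 0 0" --pt "0 0 0.4 0 0 0 0" --pt "0 0 0 0 0 0 0" --pt "0 0 0 0 0 0 0"

```text
t: 9.8
eef_pos: [0.5591, -0.1105, 0.129]
tool_rot: [0.0, 0.996, -0.086, -0.0]
contact_force: [0.7, 0.3, 2.1]
gripper_width: 0.998
```

```bash
python3 v.py 6; python3 -c "
from station import bot
import numpy as np
for i in range(5): bot.read_camera('top');o=bot.get_obs();print(np.round(o['contact_force'],2),np.round(o['eef_pos'],4))"
```

```text
9.8 [ 0.5591 -0.1105  0.129 ] az -9.81 tilt [-5.e-04 -0.e+00 -1.e+00] [0.66 0.29 2.05] [ 0.05 -0.01 -0.02] 0.998
[0.07 0.   2.14] [ 0.5591 -0.1105  0.1292]
[-0.19  0.58  1.79] [ 0.5591 -0.1105  0.1292]
[-0.35 -0.34  3.25] [ 0.5592 -0.1105  0.1293]
[0.12 0.66 2.76] [ 0.5592 -0.1105  0.1293]
[-1.34  0.52  2.79] [ 0.5592 -0.1105  0.1293]
```

View pics/v6.png

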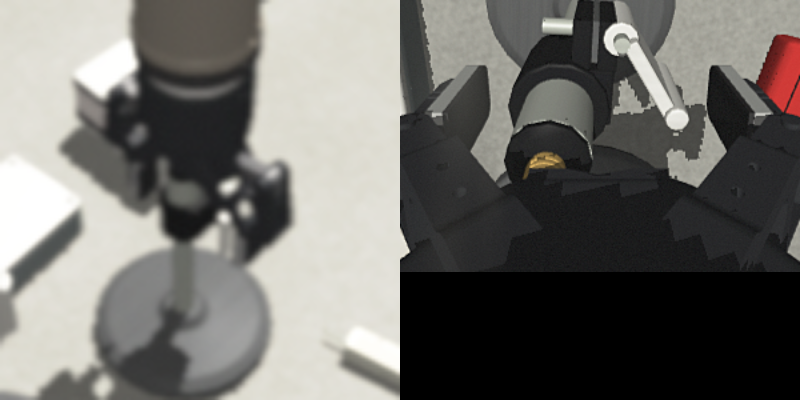

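```bash
python3 - <<'E'
from h import *
ims=[]
for n in (4,5,6):
    w=np.load(f"pics/w{n}.npy",allow_pickle=True).item()
    ims.append(cv2.resize(w["pixels"][180:290,240:320],None,fx=3.3*1,fy=5,interpolation=cv2.INTER_NEAREST) if 0 else cv2.resize(w["pixels"][180:290,235:315],(260,358),interpolation=cv2.INTER_NEAREST))
cv2.imwrite("pics/tri.png",np.hstack(ims)[:,:,::-1])
E
```

```text
(no output)
```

View pics/tri.png

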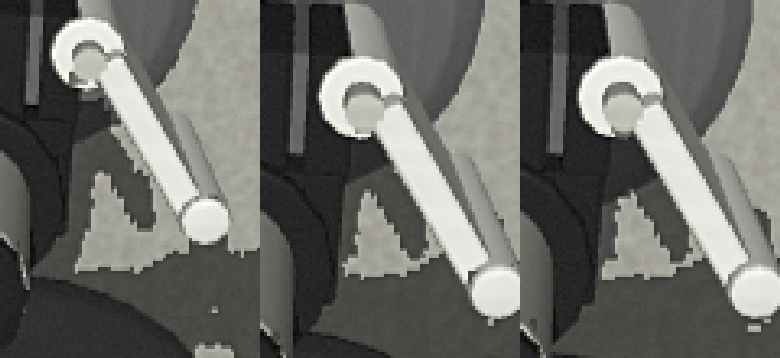

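```bash
python3 - <<'E'
from h import *
W={n:np.load(f"pics/w{n}.npy",allow_pickle=True).item() for n in (4,5,6)}
def disk(w):
    g=cv2.cvtColor(w["pixels"],cv2.COLOR_RGB2GRAY)[230:285,285:315];m=(g>225).astype(np.uint8)
    # keep roll disk: widest bottom; erode out the arm
    c,_=cv2.findContours(m,0,2);c=max(c,key=cv2.contourArea);pts=c[:,0]+[285,230];b=pts[:,1].max();r=pts[:,0].max();return r,b
for n in W:print(n,disk(W[n]))
for zt in (.199,.201,.203):
  P=atz(W[4],(298.1,247.7),zt)
  for n,uv in((5,(307.0,269.5)),(6,(307.,269.5))):
    f=lambda x:proj(W[n],P-[x[1]*0,0,x[0]*.01])-uv
    r=least_squares(f,[1.5,0]);print(zt,n,"drop mm",r.x[0]*10,r.fun.round(2))
  print(P.round(4))
  # expected
  for n,z in((5,.1429),(6,.1290)):print("expected drop if rim=TCPz",.16-z, proj(W[n],P-[0,0,.16-z]).round(1))
E
```

```text
4 (np.int64(294), np.int64(243))
5 (np.int64(303), np.int64(265))
6 (np.int64(303), np.int64(265))
0.199 5 drop mm 17.761974334716797 [ 0.99 -0.38]
0.199 6 drop mm 31.567440032958984 [ 0.77 -0.3 ]
[ 0.585  -0.1132  0.199 ]
expected drop if rim=TCPz 0.017100000000000004 [308.3 270. ]
expected drop if rim=TCPz 0.031 [308.1 269.9]
0.201 5 drop mm 18.083925247192383 [ 1.01 -0.39]
0.201 6 drop mm 31.88988447189331 [ 0.78 -0.3 ]
[ 0.5848 -0.1121  0.201 ]
expected drop if rim=TCPz 0.017100000000000004 [308.5 270.4]
expected drop if rim=TCPz 0.031 [308.2 270.4]
0.203 5 drop mm 18.405961990356445 [ 1.03 -0.4 ]
0.203 6 drop mm 32.21231460571289 [ 0.8  -0.31]
[ 0.5845 -0.1111  0.203 ]
expected drop if rim=TCPz 0.017100000000000004 [308.7 270.8]
expected drop if rim=TCPz 0.031 [308.4 270.8]
```

>>> step_arm --pt "0 0 0 0 0 0 0.15" --pt "0 0 0 0 0 0 0.25" --pt "0 0 0 0 0 0 0.25" --pt "0 0 0 0 0 0 0.25" --pt "0 0 0 0 0 0 0.25" --squeeze 40

```text
t: 10.65
eef_pos: [0.5592, -0.1105, 0.1292]
tool_rot: [-0.0, 0.996, -0.086, -0.0]
contact_force: [-0.6, 0.5, 3.5]
gripper_width: 0.75
```

```bash
python3 v.py 7; python3 - <<'E'
from h import *
w=np.load("pics/w7.npy",allow_pickle=True).item()
cv2.imwrite("pics/w7c.png",cv2.resize(w["pixels"][170:310,130:380],(800,448),interpolation=cv2.INTER_NEAREST)[:,:,::-1])
E
```

```text
10.65 [ 0.5592 -0.1105  0.1292] az -9.81 tilt [-2.e-04  1.e-04 -1.e+00] [-0.64  0.53  3.48] [ 0.13  0.17 -0.02] 0.75
```

View pics/w7c.png

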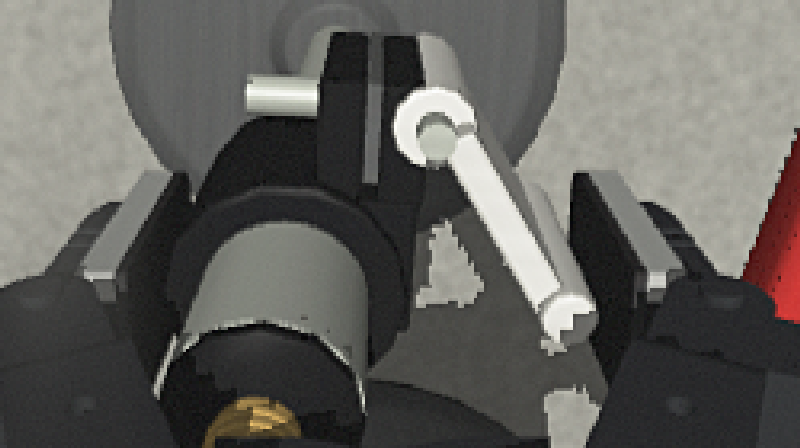

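>>> step_arm --pt "0 0 0 0 0 0 0.28" --pt "0 0 0 0 0 0 0.31" --pt "-0.04 0 -0.02 0 0 0 0.32" --pt "-0.04 0 -0.02 0 0 0 0.33" --pt "-0.04 0 -0.02 0 0 0 0.34" --pt "-0.04 0 -0.02 0 0 0 0.35" --pt "-0.04 0 -0.02 0 0 0 0.36" --pt "0 0 0 0 0 0 0.36" --pt "0 0 0 0 0 0 0.36" --squeeze 40

```text
t: 11.65
eef_pos: [0.557, -0.1103, 0.1302]
tool_rot: [0.0, 0.996, -0.085, -0.0]
contact_force: [-4.0, -1.1, 3.1]
gripper_width: 0.646
```

```bash
python3 v.py 8; python3 - <<'E'
from h import *
for n in (8,):
  w=np.load(f"pics/w{n}.npy",allow_pickle=True).item()
  cv2.imwrite(f"pics/w{n}c.png",cv2.resize(w["pixels"][170:310,130:380],(800,448),interpolation=cv2.INTER_NEAREST)[:,:,::-1])
E
```

```text
11.65 [ 0.557  -0.1103  0.1302] az -9.79 tilt [-6.e-04 -1.e-04 -1.e+00] [-4.01 -1.1   3.11] [ 0.03  0.65 -0.68] 0.646
```

View pics/w8c.png

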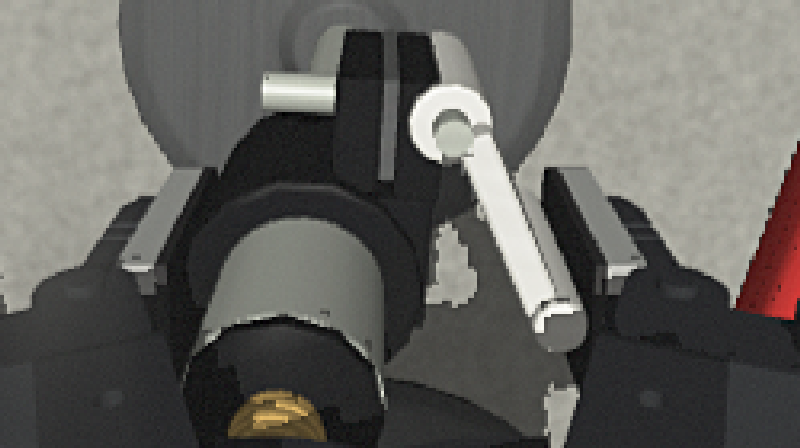

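>>> step_arm --pt "-0.05 0 -0.02 0 0 0 0.37" --pt "-0.05 0 -0.02 0 0 0 0.38" --pt "-0.05 0 -0.02 0 0 0 0.39" --pt "-0.05 0 -0.02 0 0 0 0.4" --pt "-0.05 0 -0.01 0 0 0 0.41" --pt "-0.05 0 -0.02 0 0 0 0.42" --pt "-0.04 0 -0.01 0 0 0 0.43" --pt "0 0 0 0 0 0 0.43" --pt "0 0 0 0 0 0 0.43" --squeeze 40

```text
t: 12.65
eef_pos: [0.554, -0.1097, 0.1315]
tool_rot: [0.0, 0.996, -0.086, 0.0]
contact_force: [-3.3, -2.0, 3.9]
gripper_width: 0.572
```

```bash
python3 v.py 9; python3 - <<'E'
from h import *
for n in (9,):
  w=np.load(f"pics/w{n}.npy",allow_pickle=True).item()
  cv2.imwrite(f"pics/w{n}c.png",cv2.resize(w["pixels"][170:310,130:380],(800,448),interpolation=cv2.INTER_NEAREST)[:,:,::-1])
E
```

```text
12.65 [ 0.554  -0.1097  0.1315] az -9.81 tilt [ 1.e-04 -1.e-04 -1.e+00] [-3.33 -2.03  3.91] [-0.17  0.73 -0.47] 0.572
```

View pics/w9c.png

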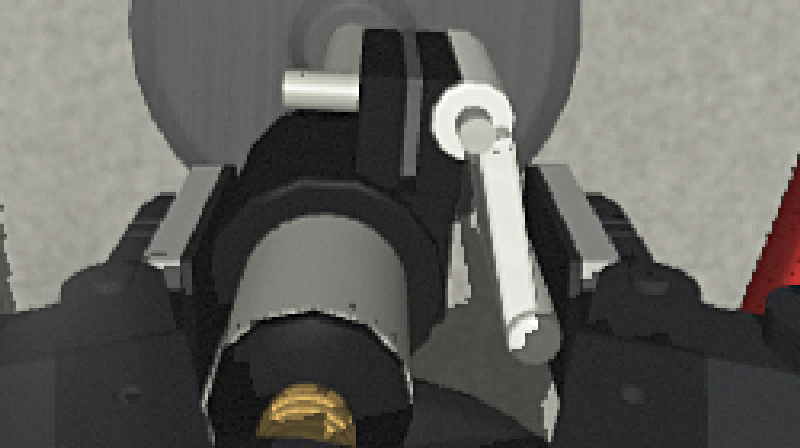

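```bash
cat > pz.py <<'E'
import sys
from h import *
# ring/pin tracking: bright ring centre via subpixel template from w7
def up(n):
    w=np.load(f"pics/w{n}.npy",allow_pickle=True).item();g=cv2.cvtColor(w["pixels"],cv2.COLOR_RGB2GRAY);return w,cv2.resize(g,None,fx=4,fy=4,interpolation=cv2.INTER_CUBIC)
w7,g7=up(7)
# features: steel pin-bolt on ear left (246..320,75..115 of crop 3.2x) 
feats={"bolt":(130+283/3.2,170+94/3.2,14,9),"ring":(130+430/3.2,170+115/3.2,12,9)}
for k,(u,v,a,b) in feats.items():
    x0,y0=int((u-a)*4),int((v-b)*4);t=g7[y0:y0+8*b,x0:x0+8*a]
    c0=np.array([x0/4+a,y0/4+b])
    for n in sys.argv[1:]:
        w,g=up(n);m=cv2.matchTemplate(g,t,cv2.TM_CCOEFF_NORMED)
        sub=m[150*4:240*4,200*4:320*4];_,s,_,loc=cv2.minMaxLoc(sub);c=np.array([(loc[0]+800)/4+a,(loc[1]+600)/4+b])
        P=atz(w7,c0,.196-.031)
        f=lambda x:proj(w,P+np.array([x[0]*np.sin(np.radians(-99.6+90))*0,0,x[1]*.01]))-c
        r=least_squares(f,[0,0]);print(k,n,round(s,3),c-c0,"dz mm",(r.x[1]*10).round(2),"res",r.fun.round(2))
E
python3 pz.py 7 8 9
```

```text
bolt 7 1.0 [0. 0.] dz mm 0.0 res [0. 0.]
bolt 8 0.988 [ 5.25 -1.  ] dz mm 0.15 res [0.28 0.08]
bolt 9 0.966 [12.25 -1.5 ] dz mm 0.78 res [0.89 0.18]
ring 7 1.0 [0. 0.] dz mm 0.0 res [0. 0.]
ring 8 0.981 [ 5. -1.] dz mm 0.01 res [ 0.17 -0.04]
ring 9 0.944 [12.   -1.75] dz mm 0.17 res [ 0.34 -0.11]
```

>>> step_arm --pt "-0.05 0 -0.01 0 0 0 0.44" --pt "-0.05 0 -0.01 0 0 0 0.45" --pt "-0.05 0 -0.01 0 0 0 0.46" --pt "-0.05 0 -0.01 0 0 0 0.47" --pt "-0.04 0 -0.01 0 0 0 0.48" --pt "-0.04 0 0 0 0 0 0.49" --pt "0 0 0 0 0 0 0.51" --pt "0 0 0 0 0 0 0.53" --pt "0 0 0 0 0 0 0.55" --squeeze 50

```text
t: 13.65
eef_pos: [0.5502, -0.109, 0.1316]
tool_rot: [-0.0, 0.996, -0.086, -0.001]
contact_force: [-4.9, -0.3, 4.0]
gripper_width: 0.475
```

```bash
python3 v.py 10; python3 pz.py 9 10; python3 - <<'E'
from h import *
for n in (10,):
  w=np.load(f"pics/w{n}.npy",allow_pickle=True).item()
  cv2.imwrite(f"pics/w{n}c.png",cv2.resize(w["pixels"][170:310,130:380],(800,448),interpolation=cv2.INTER_NEAREST)[:,:,::-1])
E
```

```text
13.65 [ 0.5502 -0.109   0.1316] az -9.81 tilt [-1.8e-03  4.0e-04 -1.0e+00] [-4.93 -0.25  3.97] [-0.28  0.97 -0.24] 0.475
bolt 9 0.966 [12.25 -1.5 ] dz mm 0.78 res [0.89 0.18]
bolt 10 0.954 [20.5  -2.25] dz mm -0.2 res [1.87 0.18]
ring 9 0.944 [12.   -1.75] dz mm 0.17 res [ 0.34 -0.11]
ring 10 0.939 [20.5 -2.5] dz mm -0.94 res [ 0.52 -0.22]
```

View pics/w10c.png

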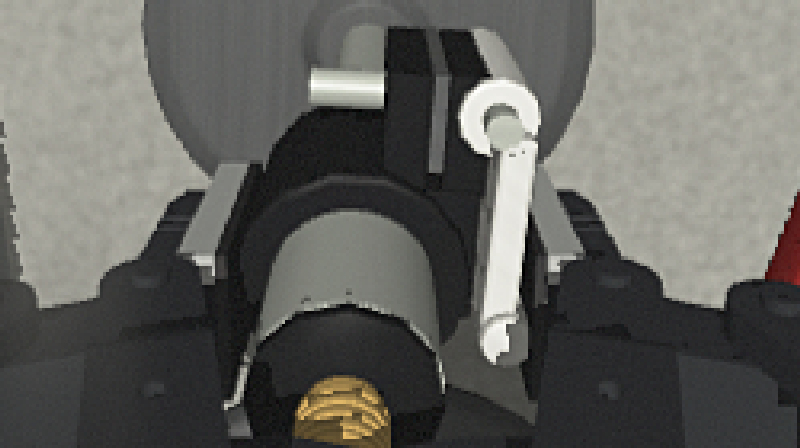

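View pics/v10.png

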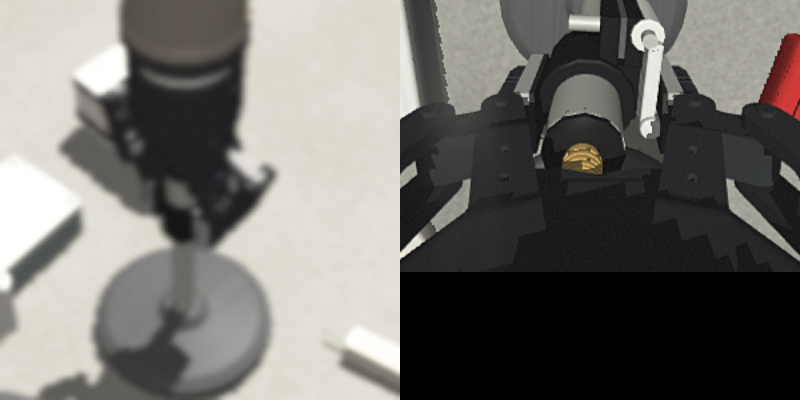

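```bash
python3 - <<'E'
from h import *
f={}
for n in (3,4,5,6,7,8,9,10):
    s=np.load(f"pics/s{n}.npy",allow_pickle=True).item();g=s["pixels"].mean(2)
    f[n]=g
    print(n,np.round(g[205:240,253:257].mean(1)).astype(int).tolist())
s=np.load("pics/s6.npy",allow_pickle=True).item()
for z in (.16,.1284,.125): 
    cp=np.linalg.inv(s["camera_from_world"])[:3,3];A=np.array([.5477,-.1061]);d=cp[:2]-A;d/=np.linalg.norm(d);print(z,proj(s,[*(A+.017*d),z]))
E
```

```text
3 [23, 22, 20, 21, 20, 21, 20, 25, 43, 72, 93, 100, 100, 96, 84, 69, 75, 93, 100, 100, 100, 99, 100, 99, 100, 100, 100, 100, 100, 100, 99, 100, 99, 99, 99]
4 [24, 22, 22, 23, 23, 22, 23, 27, 46, 75, 97, 105, 104, 100, 88, 73, 79, 97, 105, 105, 104, 104, 104, 104, 104, 104, 104, 104, 104, 104, 104, 104, 104, 104, 104]
5 [104, 100, 86, 60, 36, 26, 22, 22, 22, 22, 21, 22, 28, 45, 60, 64, 78, 97, 105, 105, 104, 104, 104, 104, 104, 104, 104, 104, 104, 105, 104, 104, 104, 104, 104]
6 [90, 102, 105, 105, 104, 97, 80, 54, 34, 24, 22, 22, 21, 22, 23, 24, 38, 66, 93, 103, 104, 104, 104, 104, 104, 104, 105, 104, 104, 104, 105, 104, 104, 104, 104]
7 [90, 102, 105, 105, 104, 97, 78, 52, 33, 24, 22, 22, 22, 21, 22, 25, 39, 69, 94, 103, 104, 104, 104, 104, 104, 104, 104, 104, 105, 104, 104, 104, 104, 104, 104]
8 [90, 102, 104, 104, 103, 96, 78, 52, 32, 24, 22, 22, 22, 22, 22, 24, 40, 68, 94, 102, 104, 104, 104, 104, 104, 104, 104, 104, 104, 104, 104, 104, 104, 104, 104]
9 [87, 99, 102, 103, 102, 95, 77, 52, 33, 25, 23, 22, 22, 22, 21, 24, 40, 68, 93, 103, 104, 103, 103, 103, 103, 104, 104, 104, 104, 104, 104, 104, 104, 104, 104]
10 [67, 81, 89, 95, 100, 100, 87, 62, 38, 27, 23, 23, 23, 23, 23, 23, 32, 58, 85, 99, 103, 103, 103, 103, 103, 104, 104, 104, 103, 104, 104, 103, 103, 104, 103]
0.16 [254.58314889 214.23180296]
0.1284 [254.6107911 222.5855709]
0.125 [254.61367782 223.4579672 ]
```

>>> step_arm --pt "0 0 0 0 0 0 0.6" --pt "0 0 -0.03 0 0 0 0.6" --pt "0 0 -0.03 0 0 0 0.6" --pt "0 0 0 0 0 0 0.6" --pt "0 0 0 0 0 0 0.6" --squeeze 60

```text
t: 14.25
eef_pos: [0.55, -0.109, 0.1321]
tool_rot: [-0.0, 0.996, -0.086, -0.001]
contact_force: [-6.9, -1.1, 3.3]
gripper_width: 0.467
```

```bash
python3 v.py 11; python3 - <<'E'
from h import *
for n in (4,6,9,10,11):
    g=np.load(f"pics/s{n}.npy",allow_pickle=True).item()["pixels"].mean(2)
    p=g[205:232,253:257].mean(1); i=[k for k in range(3,26) if p[k]<62<=p[k+1]][0 if n==4 else -1]
    print(n,205+i+(62-p[i])/(p[i+1]-p[i]),np.round(p[5:22]).astype(int).tolist())
E
```

```text
14.25 [ 0.55   -0.109   0.1321] az -9.82 tilt [-2.1e-03  4.0e-04 -1.0e+00] [-6.94 -1.12  3.29] [-0.28  0.97 -0.18] 0.467
4 213.567335243553 [22, 23, 27, 46, 75, 97, 105, 104, 100, 88, 73, 79, 97, 105, 105, 104, 104]
6 221.84593023255815 [97, 80, 54, 34, 24, 22, 22, 21, 22, 23, 24, 38, 66, 93, 103, 104, 104]
9 221.7735294117647 [95, 77, 52, 33, 25, 23, 22, 22, 22, 21, 24, 40, 68, 93, 103, 104, 103]
10 222.15662650602408 [100, 87, 62, 38, 27, 23, 23, 23, 23, 23, 23, 32, 58, 85, 99, 103, 103]
11 221.99704142011834 [98, 83, 58, 36, 26, 23, 23, 23, 22, 22, 24, 34, 62, 90, 102, 103, 103]
```

View pics/v11.png

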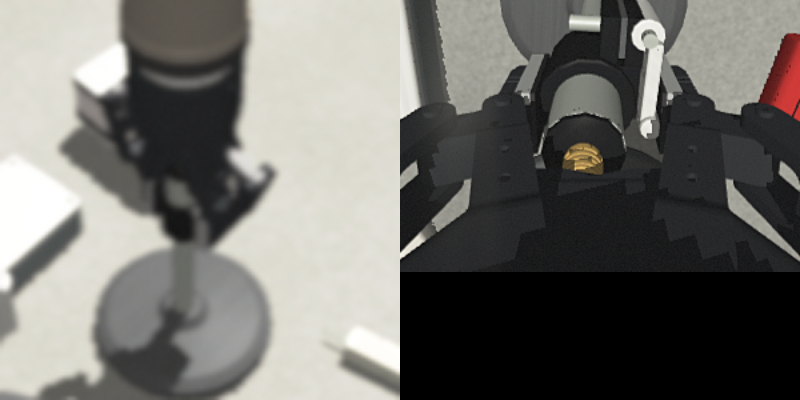

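```bash
python3 - <<'E'
from h import *
w=np.load("pics/w11.npy",allow_pickle=True).item()
cv2.imwrite("pics/w11c.png",cv2.resize(w["pixels"][185:290,220:320],(572,600),interpolation=cv2.INTER_CUBIC)[:,:,::-1])
E
```

```text
(no output)
```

View pics/w11c.png

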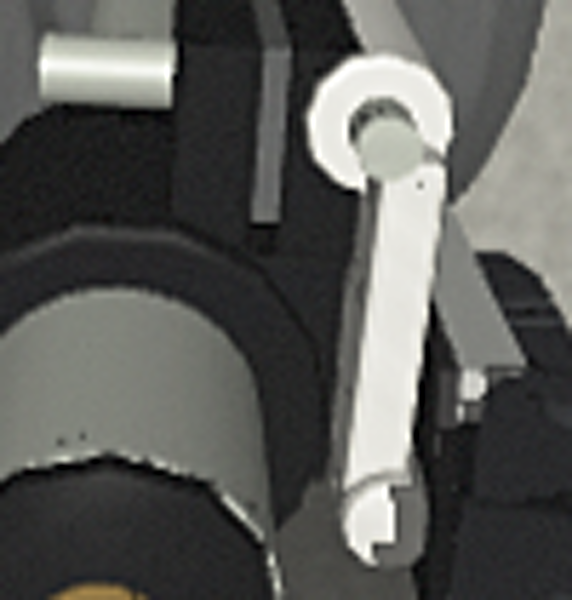

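```bash
python3 - <<'E'
from h import *
w=np.load("pics/w11.npy",allow_pickle=True).item()
th=np.radians(-9.8);ex=np.array([np.cos(th),np.sin(th)]);ey=np.array([np.sin(th),-np.cos(th)]);S=np.array([.5477,-.1061])
px=lambda a,b:(220+a/5.72-.4,185+b/5.714-.4)
for n,uv,z in(("ring",px(380,122),.1645),("roll",px(385,520),.169),("roll",px(385,520),.1645)):
    q=atz(w,uv,z)[:2]-S;print(n,(q@ex).round(4),(q@ey).round(4))
# same for w7 open
E
```

```text
ring 0.0193 -0.0258
roll 0.0202 0.0048
roll 0.0209 0.0077
```

>>> step_arm --pt "0 0 0 0 0 0 0.6" --pt "0 0 0 0 0 0 0.6" --pt "0 0 0 0 0 0 0.6" --pt "0 0 0 0 0 0 0.6" --pt "0 0 0 0 0 0 0.6" --pt "0 0 0 0 0 0 0.6"

```text
t: 14.95
eef_pos: [0.55, -0.109, 0.1321]
tool_rot: [-0.0, 0.996, -0.086, -0.001]
contact_force: [-7.5, -0.9, 2.3]
gripper_width: 0.47
```

```bash
python3 v.py 12; python3 - <<'E'
from h import *
from station import bot
for n in (4,10,11,12):
    g=np.load(f"pics/s{n}.npy",allow_pickle=True).item()["pixels"].mean(2)
    p=g[205:232,253:257].mean(1); i=[k for k in range(3,26) if p[k]<62<=p[k+1]][0 if n==4 else -1]
    print(n,205+i+(62-p[i])/(p[i+1]-p[i]))
a,b=[cv2.cvtColor(np.load(f"pics/w{n}.npy",allow_pickle=True).item()["pixels"],cv2.COLOR_RGB2GRAY).astype(int) for n in (11,12)]
print("wrist diff",abs(a-b).mean())
bot.hand_in()
E
```

```text
14.95 [ 0.55   -0.109   0.1321] az -9.81 tilt [-2.2e-03  4.0e-04 -1.0e+00] [-7.55 -0.9   2.3 ] [-0.28  0.98 -0.26] 0.47
4 213.567335243553
10 222.15662650602408
11 221.99704142011834
12 221.97971014492754
wrist diff 1.537506103515625
the job is handed in; nothing more can be done
```

I pressed the smaller dark stand's tube down to the mark, shut the lever there, and handed the job in at about 15 s. The collar and shut lever were gripped at 60 N.

- **Pressing down:** I pressed on the stud with the gripper's palm, lever open, until the rim was about 31.3 mm below where it was found. The wrist pictures put the top of the mark 31.6 mm down.
- **Shutting the lever:** I closed the fingers on the collar back and the thumb roll, moving the arm about 9 mm toward the collar's back. I also raised the arm slightly so the pads, which swing forward as they close, would not pull the collar down.
- **Last checks:**
  - The rim was about 31.9 mm down, so about 0.3 mm below the mark. My measurement is good to about 0.5 mm.
  - The lever angle measured about 0.03 rad, which I take as shut.
  - Grip and height held steady for the last 0.7 s.
- **What disagreed:**
  - When the lever first shut, the rim was about 0.9 mm too low. I lifted it about 0.6 mm with the lever already shut, and it followed.
  - The gripper reads about 40 mm across the shut lever, not the stated 43.5 mm. I took this as an offset in the reading, because it read about 3 mm low partway through the closing too.
  - A sideways force of about 7 N remained on the wrist.
- **Other things on the desk:** I did not touch any of them.

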